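Sweep the loose nuts into the catch tray

TASK

Sweep the three loose hexagon nuts across the bench with your fingertips, through the open side of the low metal catch tray, so that all three end up lying wholly inside it. Only push them: pick nothing up, and leave the capacitor, the flux jar and the heat sink that stand round them where they are.

Things in the scene. Friction and masses are not known exactly. Their poses are not given: they have to be found in the camera images.
- catch_tray: low dark sheet-steel tray, fixed to the bench, open on top and along one long side (the mouth). Origin: middle of the mouth's front edge, on the bench; y points out of the mouth to the nuts, x along the mouth, z up. Inside: x from -80 to 80 mm, y from 0 back to -105 mm. Walls at back and sides 2 mm thick, 28 mm high with their rim; the side walls begin 14 mm behind the front edge.
- catch_tray_in (a point): middle of the tray's inner floor, 52 mm behind the front edge and on the floor's top. The floor is 2 mm thick; a flat ramp climbs to it from the bench over the first 14 mm behind the front edge, and nuts slide in over it.
- nut_1: plain steel hexagon nut (M20), 30 mm across flats, 34.6 mm across corners, 16 mm high, 40 to 85 g, lying flat and loose on the bench in front of the tray's mouth. The body's origin is the middle of its underside; its z axis is up.
- nut_2: plain steel hexagon nut (M20), 30 mm across flats, 34.6 mm across corners, 16 mm high, 40 to 85 g, lying flat and loose on the bench in front of the tray's mouth. The body's origin is the middle of its underside; its z axis is up.
- nut_3: plain steel hexagon nut (M20), 30 mm across flats, 34.6 mm across corners, 16 mm high, 40 to 85 g, lying flat and loose on the bench in front of the tray's mouth. The body's origin is the middle of its underside; its z axis is up.
- nut_1_mid (a point): the middle of nut_1, 8 mm above its underside
- nut_2_mid (a point): the middle of nut_2, 8 mm above its underside
- nut_3_mid (a point): the middle of nut_3, 8 mm above its underside
- capacitor_1: bystander: blue cylindrical capacitor standing on end, 35 mm across and 50 mm high, loose; origin at the middle of its underside. It, the jar and the heat sink stand in any order on both sides of the nuts and beyond them from the tray. To be left alone.
- flux_jar: bystander: small round white screw-lid jar, 46 mm across and 36 mm high, loose; origin at the middle of its underside. To be left alone.
- heat_sink: bystander: finned aluminium heat sink, 38 x 50 x 29 mm (its x, y, z), loose; origin at the middle of its underside. To be left alone.
Things that resemble listed ones, but are neither listed nor needed, are in the scene too. Leave any green or red look-alike of the nut_2 alone.

How it is judged:
At the end, for the whole second after the job is handed in: The middle of every nut is inside the tray's walls and at least 15 mm behind the front edge of its mouth, below 30 mm above the bench, and at rest (under 20 mm/s); the capacitor, flux jar and heat sink are within 15 mm of where they started (y of nut_1_mid in the frame of catch_tray between -0.105 and -0.015 m and x of nut_1_mid in the frame of catch_tray between -0.08 and 0.08 m and height (world z) of each of nut_1_mid, nut_2_mid, nut_3_mid below 0.03 m and linear speed of each of nut_1, nut_2, nut_3 below 0.02 m/s and y of nut_2_mid in the frame of catch_tray between -0.105 and -0.015 m and x of nut_2_mid in the frame of catch_tray between -0.08 and 0.08 m and y of nut_3_mid in the frame of catch_tray between -0.105 and -0.015 m and x of nut_3_mid in the frame of catch_tray between -0.08 and 0.08 m and distance of each of capacitor_1, flux_jar, heat_sink from where it was at the start of the episode below 0.015 m); the robot touches nothing.
It fails at once if a nut is lifted (its middle over 32 mm above the bench) (height (world z) of any of nut_1_mid, nut_2_mid, nut_3_mid above 0.032 m).
It fails at once if the capacitor is shoved, lifted or knocked over (moved more than 15 mm or tilted more than 0.3 rad) (distance of capacitor_1 from where it was at the start of the episode above 0.015 m or angle between capacitor_1's own z axis and vertical above 0.3 rad).
It fails at once if the flux jar is shoved, lifted or knocked over (moved more than 15 mm or tilted more than 0.3 rad) (distance of flux_jar from where it was at the start of the episode above 0.015 m or angle between flux_jar's own z axis and vertical above 0.3 rad).
It fails at once if the heat sink is shoved, lifted or knocked over (moved more than 15 mm or tilted more than 0.3 rad) (distance of heat_sink from where it was at the start of the episode above 0.015 m or angle between heat_sink's own z axis and vertical above 0.3 rad).
It also fails if it takes over 58 s, if anything falls off the work surface, if the arm or the gripper's body presses on something with over 40 N, if the wrist force passes 120 N, or if a joint passes its speed limit or range.

ROBOT

A 7-joint arm with a two-finger parallel gripper is mounted at the origin on a cart in front of the work surface, level with it; the furniture and walls round the work are solid. World frame = base frame: x ahead of the robot, y to its left, z up, the work surface at z = 0. Lengths are in m, angles in rad, forces in N, time in s.
With the tool pointing down it reaches from about 0.4 to 0.875 m from the base axis. Payload 19.3 kg.
Tool frame: the origin (TCP) lies between the finger pads; the fingertips stand 22 mm ahead of it and the grasp point (between the pads) lies 3 mm ahead of it; z points along the fingers, y is the direction in which the jaws open and shut (so a half turn about z gives the same grasp; the last joint's range is limited). The gripper opens to 85 mm and grips with 20 to 120 N. Pads are 22 mm wide; open, the fingers measure 114 mm over their backs; the gripper's body (76 mm by 85 mm) begins 54 mm behind the grasp point. The pads swing forward as they close: fully open they stand 13 mm farther back than shut.
Start: joints at [1.265, 0.521, -0.036, 1.599, 0.021, 1.021, -0.113], TCP at [0.146, -0.608, 0.253] pointing down, gripper open.
Joint ranges: [-2.91, 2.91], [-0.3, 2.13], [-1.5, 1.42], [0.17, 2.43], [-1.26, 4.41], [0.16, 1.93], [-2.52, 2.52]. Speed limits (rad/s): [1.89, 1.89, 2.39, 2.39, 3.01, 3.01, 3.01].

INTERFACE

Orientations are given as a unit quaternion [w, x, y, z].
In Python, from plant import r, capture gives the robot as it stands.
- The arm moves only by the tool play_rows, never from a script. Its argument "deltas" is a list of rows, each an object with "grip": the closure, from 0 (fully open) to 1 (shut); "travel": the shift along the world's x, y, z in m, a list of three; "delta_rot": the turn, a rotation vector about the world's x, y, z in degrees, a list of three. In form: [{"grip": grip, "travel": [dx, dy, dz], "delta_rot": [ax, ay, az]}, ...]. A call has 1 to 20 rows; each row shifts and turns the commanded pose from where the row before left it; what a row does not reach is not made up. A row lasts 1/12 s, in which the tool goes at most 41.7 mm and 7.16 degrees, less where a joint would pass 70% of its speed; a pose out of reach is approached as far as the arm can. A call with a gripper value outside its range is refused whole. The fingers move at their own pace and stop on an object; the grip force is fixed at half the most. Time passes only in rows, so rows that do not move let the fingers close. It gives the time, the measured TCP pose, the force and the opening at its end, in the units of the state.
- r.sense(): the state, without advancing time (a new reading comes with each control period).
- capture(name): name is "scene" or "top" or "wrist"; returns a dict with "color" (400x640x3 uint8, red, green, blue), "camera_matrix" (3x3 intrinsics, pixels), "view" (4x4, takes a point from world to camera coordinates); the wrist camera has in their place "mount" (4x4, takes a point from camera to tool coordinates, whose origin is the TCP and whose axes are the flange's). Camera axes: x right, y up, looking along -z (the intrinsics and any distortion apply to the point x, -y, -z); pixel columns grow to the right and rows downward; lengths in m; the calibration is good to about 2 mm. A picture is of the moment at which its call begins: read the wrist's pose just before it. There is no depth.
- r.finish_job(): hands the job in, once; it reports no verdict.
The state is a dict: "t": time; "joint_positions": joint angles; "qd": joint speeds; "effort": joint torques, N m; "position": TCP position; "orientation": TCP orientation; "contact_force": force on the tool from outside, world axes, zero at the start; "wrist_torque": the same for the moment, N m; "opening": opening from 0.0 (shut) to 1.0 (fully open).
Only numpy, scipy, OpenCV 4.12 (cv2) and the standard library are available. Lean on these libraries where they do the work, as an engineer would, in place of code of your own. Each camera call takes 0.05 s, during which the arm holds its last target. There are 200 camera calls.

## Working session

There is one attempt and no reset: what is moved stays moved. The work goes in short steps, Python scripts to look and compute and a tool call to move; the robot and the scene stay as the last step left them, time stands still between calls to the robot, and variables do not carry over. Pictures are saved under pics/ and viewed, on a budget of 10 in all, crops included, one or two more only if the job needs it, and the job is handed in when it is done.

Besides the shell and the picture viewer there is one more tool, called as a command line: name --argument value ..., lists and objects as JSON in quotes. play_rows: Moves the arm, as the interface text tells. Its arguments: {"type":"object","properties":{"deltas":{"type":"array","items":{"type":"object","properties":{"grip":{"type":"number"},"travel":{"type":"array","items":{"type":"number"}},"delta_rot":{"type":"array","items":{"type":"number"}}}}}},"required":["deltas"]}

```bash
mkdir -p pics; ls
python3 - <<'E'
from plant import r,capture
import cv2,numpy as np
s=r.sense();print({k:np.round(v,3) for k,v in s.items()})
for n in("top","scene"):
    c=capture(n);cv2.imwrite(f"pics/{n}0.png",c["color"][:,:,::-1]);print(n,c["camera_matrix"],c["view"],[k for k in c])
E
```

```text
pics
{'t': np.float64(0.0), 'joint_positions': array([ 1.265,  0.522, -0.036,  1.6  ,  0.021,  1.021, -0.113]), 'qd': array([-0.   ,  0.001,  0.002, -0.001, -0.   ,  0.   ,  0.001]), 'effort': array([-1.0000e-03, -9.2710e+01,  1.9790e+00, -3.6993e+01,  1.8000e-02,
        8.0000e-03,  0.0000e+00]), 'position': array([ 0.146, -0.607,  0.253]), 'orientation': array([-0.001,  0.993,  0.118, -0.   ]), 'contact_force': array([0.652, 0.051, 0.135]), 'wrist_torque': array([-0.062,  0.016, -0.05 ]), 'opening': np.float64(1.0)}
top [[453.46378182   0.         319.15076761]
 [  0.         453.46378182 203.20615088]
 [  0.           0.           1.        ]] [[-0.00304125 -0.99919589 -0.03997906 -0.12332444]
 [ 0.99523107 -0.00692226  0.09729953 -0.57520265]
 [-0.09749804 -0.03949249  0.99445185 -0.82901248]
 [ 0.          0.          0.          1.        ]] ['color', 'camera_matrix', 'view']
scene [[502.71946165   0.         320.20265222]
 [  0.         502.71946165 199.47928362]
 [  0.           0.           1.        ]] [[-0.83749969 -0.5461905  -0.0164379   0.37997098]
 [ 0.25084271 -0.411006    0.87644281 -0.25874062]
 [-0.48546081  0.72989726  0.4812253  -0.53001442]
 [ 0.          0.          0.          1.        ]] ['color', 'camera_matrix', 'view']
```

View pics/top0.png

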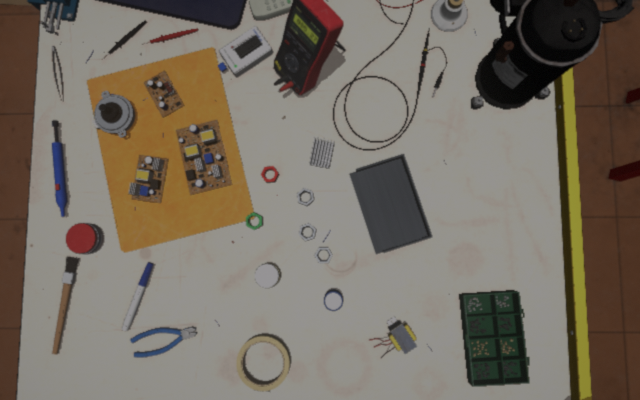

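View pics/scene0.png

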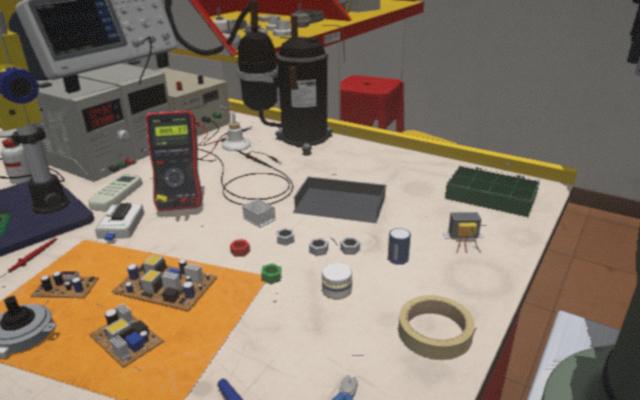

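Top view: the tray's mouth runs from about (351,172) to (377,252), with the nuts at (306,198), (308,232) and (324,254). The heat sink is at (322,153), the jar at (267,275) and the capacitor at (333,299). Green (255,221) and red (270,174) look-alikes are to be left alone.

```bash
cat > h.py <<'E'
import numpy as np,cv2
from plant import r,capture
def ray(c,uv,z):
    K=c["camera_matrix"];V=c["view"];d=np.linalg.inv(K)@np.array([uv[0],uv[1],1.]);d=np.array([d[0],-d[1],-d[2]])
    R=V[:3,:3];o=-R.T@V[:3,3];w=R.T@d
    return o+w*(z-o[2])/w[2]
E
python3 - <<'E'
from h import *
c=capture("top");im=c["color"];g=cv2.cvtColor(im,cv2.COLOR_RGB2GRAY)
bg=cv2.medianBlur(g,51);m=((cv2.absdiff(g,bg)>22)*255).astype(np.uint8)
m=cv2.morphologyEx(m,cv2.MORPH_CLOSE,np.ones((3,3)))
for ct in cv2.findContours(m,cv2.RETR_EXTERNAL,cv2.CHAIN_APPROX_NONE)[0]:
    x,y,w,h=cv2.boundingRect(ct)
    if 240<x<440 and 130<y<320 and w*h>80: 
        ce,_=cv2.minEnclosingCircle(ct);print((x,y,w,h),np.round(ce,1),np.round(ray(c,ce,.016),3))
t=((g<110)*255).astype(np.uint8)[140:265,335:440]
ct=max(cv2.findContours(t,cv2.RETR_EXTERNAL,cv2.CHAIN_APPROX_NONE)[0],key=cv2.contourArea)
b=cv2.boxPoints(cv2.minAreaRect(ct))+[335,140]
for p in b: print(p,np.round(ray(c,p,0),3),np.round(ray(c,p,.028),3))
for n,p in dict(n1=(306,198),n2=(308,232),n3=(324,254)).items(): print(n,np.round(ray(c,p,.012),3))
for n,p,z in [("hs",(322,153),.029),("jar",(267,275),.036),("cap",(333,299),.05),("mouthA",(351,172),0),("mouthB",(377,252),0)]: print(n,np.round(ray(c,p,z),3))
cv2.imwrite("pics/crop.png",cv2.resize(im[130:330,235:445,::-1],None,fx=3,fy=3,interpolation=cv2.INTER_CUBIC)[:600])
E
```

```text
(323, 288, 21, 24) [333.5 299.3] [ 0.395 -0.152  0.016]
(262, 262, 20, 25) [269.6 274.1] [ 0.442 -0.032  0.016]
(316, 247, 16, 15) [323.2 253.7] [ 0.48  -0.133  0.016]
(368, 229, 29, 26) [382.  238.5] [ 0.508 -0.244  0.016]
(300, 225, 17, 16) [308.2 232. ] [ 0.521 -0.105  0.016]
(241, 207, 23, 23) [252.4 218.8] [0.547 0.002 0.016]
(298, 190, 17, 17) [305.8 197.7] [ 0.586 -0.1    0.016]
(261, 166, 19, 18) [269.7 174.3] [ 0.632 -0.031  0.016]
(244, 166, 10, 34) [248.  182.5] [0.617 0.011 0.016]
(349, 154, 84, 92) [390.6 204.4] [ 0.572 -0.261  0.016]
(309, 138, 26, 31) [321.6 153.2] [ 0.672 -0.131  0.016]
[348.00000095 171.        ] [ 0.64  -0.182  0.   ] [ 0.635 -0.181  0.028]
[403.79999542 152.40000153] [ 0.675 -0.291  0.   ] [ 0.669 -0.286  0.028]
[432.         236.99999237] [ 0.511 -0.341  0.   ] [ 0.51  -0.335  0.028]
[376.20000458 255.59999084] [ 0.476 -0.234  0.   ] [ 0.476 -0.232  0.028]
n1 [ 0.586 -0.1    0.012]
n2 [ 0.521 -0.104  0.012]
n3 [ 0.479 -0.135  0.012]
hs [ 0.67  -0.132  0.029]
jar [ 0.441 -0.03   0.036]
cap [ 0.4   -0.151  0.05 ]
mouthA [ 0.638 -0.187  0.   ]
mouthB [ 0.483 -0.236  0.   ]
```

View pics/crop.png

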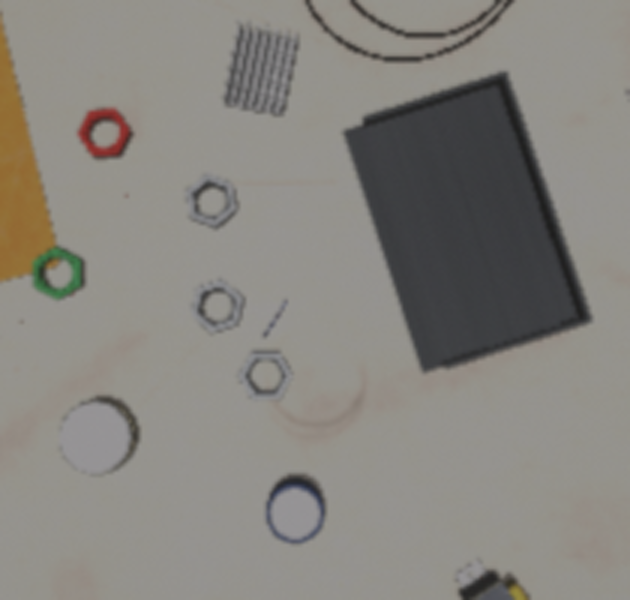

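play_rows --deltas '[{"grip": 0.86, "travel": [0.016, 0.0257, 0], "delta_rot": [0, 0, 4.7]}, {"grip": 0.86, "travel": [0.016, 0.0257, 0], "delta_rot": [0, 0, 4.7]}, {"grip": 0.86, "travel": [0.016, 0.0257, 0], "delta_rot": [0, 0, 4.7]}, {"grip": 0.86, "travel": [0.016, 0.0257, 0], "delta_rot": [0, 0, 4.7]}, {"grip": 0.86, "travel": [0.016, 0.0257, 0], "delta_rot": [0, 0, 4.7]}, {"grip": 0.86, "travel": [0.016, 0.0257, 0], "delta_rot": [0, 0, 4.7]}, {"grip": 0.86, "travel": [0.016, 0.0257, 0], "delta_rot": [0, 0, 4.7]}, {"grip": 0.86, "travel": [0.016, 0.0257, 0], "delta_rot": [0, 0, 4.7]}, {"grip": 0.86, "travel": [0.016, 0.0257, 0], "delta_rot": [0, 0, 4.7]}, {"grip": 0.86, "travel": [0.016, 0.0257, 0], "delta_rot": [0, 0, 4.7]}, {"grip": 0.86, "travel": [0.016, 0.0257, 0], "delta_rot": [0, 0, 4.7]}, {"grip": 0.86, "travel": [0.016, 0.0257, 0], "delta_rot": [0, 0, 4.7]}, {"grip": 0.86, "travel": [0.016, 0.0257, 0], "delta_rot": [0, 0, 4.7]}, {"grip": 0.86, "travel": [0.016, 0.0257, 0], "delta_rot": [0, 0, 4.7]}, {"grip": 0.86, "travel": [0.016, 0.0257, 0], "delta_rot": [0, 0, 4.7]}, {"grip": 0.86, "travel": [0.016, 0.0257, 0], "delta_rot": [0, 0, 4.7]}, {"grip": 0.86, "travel": [0.016, 0.0257, 0], "delta_rot": [0, 0, 4.7]}, {"grip": 0.86, "travel": [0.016, 0.0257, 0], "delta_rot": [0, 0, 4.7]}, {"grip": 0.86, "travel": [0.016, 0.0257, 0], "delta_rot": [0, 0, 4.7]}, {"grip": 0.86, "travel": [0.016, 0.0257, 0], "delta_rot": [0, 0, 4.7]}]'

```text
t: 1.82
position: [0.4665, -0.0924, 0.2533]
orientation: [0.0, 0.59, 0.808, -0.0]
contact_force: [-0.1, -1.1, -0.5]
opening: 0.138
```

play_rows --deltas '[{"grip": 0.86, "travel": [0, 0, -0.025], "delta_rot": [0, 0, 0]}, {"grip": 0.86, "travel": [0, 0, -0.025], "delta_rot": [0, 0, 0]}, {"grip": 0.86, "travel": [0, 0, -0.025], "delta_rot": [0, 0, 0]}, {"grip": 0.86, "travel": [0, 0, -0.025], "delta_rot": [0, 0, 0]}, {"grip": 0.86, "travel": [0, 0, -0.025], "delta_rot": [0, 0, 0]}, {"grip": 0.86, "travel": [0, 0, -0.025], "delta_rot": [0, 0, 0]}, {"grip": 0.86, "travel": [0, 0, 0], "delta_rot": [0, 0, 0]}]'

```text
t: 2.4
position: [0.464, -0.0933, 0.0999]
orientation: [-0.003, 0.591, 0.807, -0.001]
contact_force: [-1.0, 1.5, 0.0]
opening: 0.145
```

Run:
```python
from h import *
w=capture("wrist")["color"];s=capture("scene")["color"][180:330,200:440]
cv2.imwrite("pics/a.png",np.vstack([w[::2,::2],cv2.resize(s,(320,200))])[:,:,::-1]);print(r.sense()["position"])
```

```text
[ 0.46575957 -0.09337765  0.10339519]
```

View pics/a.png

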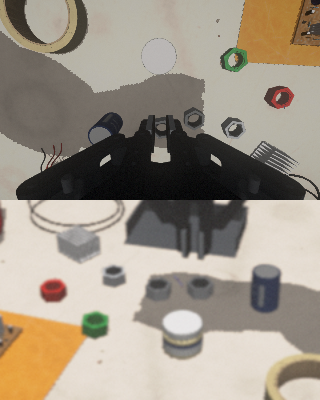

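play_rows --deltas '[{"grip": 0.86, "travel": [0, 0, -0.025], "delta_rot": [0, 0, 0]}, {"grip": 0.86, "travel": [0, 0, -0.025], "delta_rot": [0, 0, 0]}, {"grip": 0.86, "travel": [0, 0, -0.024], "delta_rot": [0, 0, 0]}, {"grip": 0.86, "travel": [0, 0, 0], "delta_rot": [0, 0, 0]}, {"grip": 0.86, "travel": [0.0036, -0.0094, 0], "delta_rot": [0, 0, 0]}, {"grip": 0.86, "travel": [0.0036, -0.0094, 0], "delta_rot": [0, 0, 0]}, {"grip": 0.86, "travel": [0.0036, -0.0094, 0], "delta_rot": [0, 0, 0]}, {"grip": 0.86, "travel": [0.0036, -0.0094, 0], "delta_rot": [0, 0, 0]}, {"grip": 0.86, "travel": [0.0036, -0.0094, 0], "delta_rot": [0, 0, 0]}, {"grip": 0.86, "travel": [0, 0, 0], "delta_rot": [0, 0, 0]}]'

```text
t: 3.33
position: [0.4848, -0.1436, 0.0298]
orientation: [0.001, 0.593, 0.806, -0.0]
contact_force: [-0.1, -1.2, -0.9]
opening: 0.141
```

Run:
```python
from h import *
w=capture("wrist")["color"];s=capture("scene")["color"][160:310,200:440]
cv2.imwrite("pics/b.png",np.hstack([w[::2,::2],cv2.resize(s,(480,300))[:200]])[:,:,::-1] if 0 else np.hstack([cv2.resize(w,(480,300)),cv2.resize(s,(320,200)) if 0 else cv2.resize(s,(320,300))])[:,:,::-1]);print(r.sense()["position"])
```

```text
[ 0.48400078 -0.14125     0.02946206]
```

View pics/b.png

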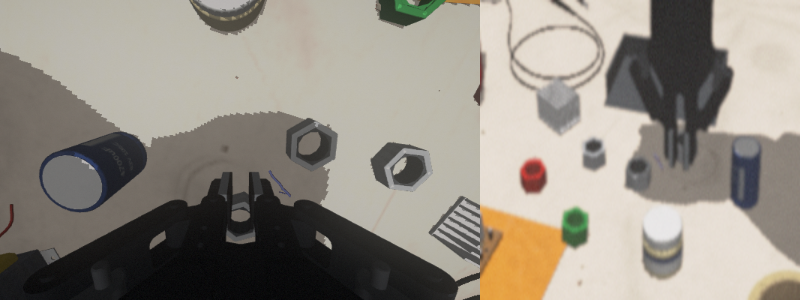

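The nut is centred between the fingertips and moving, and the capacitor is clear. I'll carry on with the push.

play_rows --deltas '[{"grip": 0.86, "travel": [0.0036, -0.0094, 0], "delta_rot": [0, 0, 0]}, {"grip": 0.86, "travel": [0.0036, -0.0094, 0], "delta_rot": [0, 0, 0]}, {"grip": 0.86, "travel": [0.0036, -0.0094, 0], "delta_rot": [0, 0, 0]}, {"grip": 0.86, "travel": [0.0036, -0.0094, 0], "delta_rot": [0, 0, 0]}, {"grip": 0.86, "travel": [0.0036, -0.0094, 0], "delta_rot": [0, 0, 0]}, {"grip": 0.86, "travel": [0.0036, -0.0094, 0], "delta_rot": [0, 0, 0]}, {"grip": 0.86, "travel": [0.0036, -0.0094, 0], "delta_rot": [0, 0, 0]}, {"grip": 0.86, "travel": [0.0036, -0.0094, 0], "delta_rot": [0, 0, 0]}, {"grip": 0.86, "travel": [0.0036, -0.0094, 0], "delta_rot": [0, 0, 0]}, {"grip": 0.86, "travel": [0.0036, -0.0094, 0], "delta_rot": [0, 0, 0]}, {"grip": 0.86, "travel": [0.0036, -0.0094, 0], "delta_rot": [0, 0, 0]}, {"grip": 0.86, "travel": [0, 0, 0], "delta_rot": [0, 0, 0]}, {"grip": 0.86, "travel": [-0.003, 0.0095, 0], "delta_rot": [0, 0, 0]}, {"grip": 0.86, "travel": [-0.003, 0.0095, 0], "delta_rot": [0, 0, 0]}, {"grip": 0.86, "travel": [0, 0, 0.025], "delta_rot": [0, 0, 0]}, {"grip": 0.86, "travel": [0, 0, 0.03], "delta_rot": [0, 0, 0]}, {"grip": 0.86, "travel": [0, 0, 0.03], "delta_rot": [0, 0, 0]}, {"grip": 0.86, "travel": [0, 0, 0], "delta_rot": [0, 0, 0]}]'

```text
t: 4.93
position: [0.5194, -0.2239, 0.1191]
orientation: [0.003, 0.591, 0.807, 0.001]
contact_force: [1.8, -1.5, 0.9]
opening: 0.136
```

Run:
```python
from h import *
w=capture("wrist")["color"];s=capture("scene")["color"][140:290,200:440]
cv2.imwrite("pics/c.png",np.hstack([cv2.resize(w,(480,300)),cv2.resize(s,(320,300))])[:,:,::-1]);print(r.sense()["position"])
```

```text
[ 0.51775256 -0.22398472  0.11529001]
```

View pics/c.png

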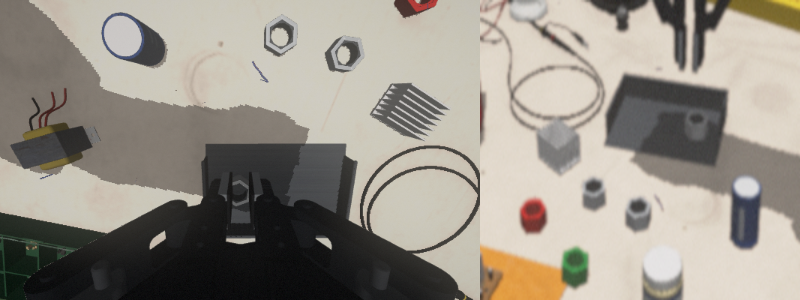

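Nut_3 is well inside the tray. Next is nut_2.

play_rows --deltas '[{"grip": 0.86, "travel": [-0.0013, 0.02, 0], "delta_rot": [0, 0, 0]}, {"grip": 0.86, "travel": [-0.0013, 0.02, 0], "delta_rot": [0, 0, 0]}, {"grip": 0.86, "travel": [-0.0013, 0.02, 0], "delta_rot": [0, 0, 0]}, {"grip": 0.86, "travel": [-0.0013, 0.02, 0], "delta_rot": [0, 0, 0]}, {"grip": 0.86, "travel": [-0.0013, 0.02, 0], "delta_rot": [0, 0, 0]}, {"grip": 0.86, "travel": [-0.0013, 0.02, 0], "delta_rot": [0, 0, 0]}, {"grip": 0.86, "travel": [-0.0013, 0.02, 0], "delta_rot": [0, 0, 0]}, {"grip": 0.86, "travel": [-0.0013, 0.02, 0], "delta_rot": [0, 0, 0]}, {"grip": 0.86, "travel": [0, 0, 0], "delta_rot": [0, 0, 0]}, {"grip": 0.86, "travel": [0, 0, -0.02], "delta_rot": [0, 0, 0]}, {"grip": 0.86, "travel": [0, 0, 0], "delta_rot": [0, 0, 0]}]'

```text
t: 5.95
position: [0.5053, -0.0644, 0.0916]
orientation: [-0.002, 0.591, 0.807, -0.001]
contact_force: [-1.0, 0.4, -1.4]
opening: 0.136
```

play_rows --deltas '[{"grip": 0.86, "travel": [0.001, 0, -0.022], "delta_rot": [0, 0, 0]}, {"grip": 0.86, "travel": [0.001, 0, -0.022], "delta_rot": [0, 0, 0]}, {"grip": 0.86, "travel": [0, 0, -0.021], "delta_rot": [0, 0, 0]}, {"grip": 0.86, "travel": [0, 0, 0], "delta_rot": [0, 0, 0]}, {"grip": 0.86, "travel": [0.0031, -0.0093, 0], "delta_rot": [0, 0, 0]}, {"grip": 0.86, "travel": [0.0031, -0.0093, 0], "delta_rot": [0, 0, 0]}, {"grip": 0.86, "travel": [0.0031, -0.0093, 0], "delta_rot": [0, 0, 0]}, {"grip": 0.86, "travel": [0.0031, -0.0093, 0], "delta_rot": [0, 0, 0]}, {"grip": 0.86, "travel": [0.0031, -0.0093, 0], "delta_rot": [0, 0, 0]}, {"grip": 0.86, "travel": [0.0031, -0.0093, 0], "delta_rot": [0, 0, 0]}, {"grip": 0.86, "travel": [0.0031, -0.0093, 0], "delta_rot": [0, 0, 0]}, {"grip": 0.86, "travel": [0.0031, -0.0093, 0], "delta_rot": [0, 0, 0]}]'

```text
t: 6.95
position: [0.5343, -0.1407, 0.0294]
orientation: [0.0, 0.591, 0.806, 0.0]
contact_force: [-0.5, 1.1, 0.5]
opening: 0.14
```

play_rows --deltas '[{"grip": 0.86, "travel": [0.0031, -0.0093, 0], "delta_rot": [0, 0, 0]}, {"grip": 0.86, "travel": [0.0031, -0.0093, 0], "delta_rot": [0, 0, 0]}, {"grip": 0.86, "travel": [0.0031, -0.0093, 0], "delta_rot": [0, 0, 0]}, {"grip": 0.86, "travel": [0.0031, -0.0093, 0], "delta_rot": [0, 0, 0]}, {"grip": 0.86, "travel": [0.0031, -0.0093, 0], "delta_rot": [0, 0, 0]}, {"grip": 0.86, "travel": [0.0031, -0.0093, 0], "delta_rot": [0, 0, 0]}, {"grip": 0.86, "travel": [0.0031, -0.0093, 0], "delta_rot": [0, 0, 0]}, {"grip": 0.86, "travel": [0.0031, -0.0093, 0], "delta_rot": [0, 0, 0]}, {"grip": 0.86, "travel": [0.0031, -0.0093, 0], "delta_rot": [0, 0, 0]}, {"grip": 0.86, "travel": [0.0031, -0.0093, 0], "delta_rot": [0, 0, 0]}, {"grip": 0.86, "travel": [0, 0, 0], "delta_rot": [0, 0, 0]}, {"grip": 0.86, "travel": [-0.003, 0.0095, 0], "delta_rot": [0, 0, 0]}, {"grip": 0.86, "travel": [-0.003, 0.0095, 0], "delta_rot": [0, 0, 0]}, {"grip": 0.86, "travel": [0, 0, 0.025], "delta_rot": [0, 0, 0]}, {"grip": 0.86, "travel": [0, 0, 0.03], "delta_rot": [0, 0, 0]}, {"grip": 0.86, "travel": [0, 0, 0.03], "delta_rot": [0, 0, 0]}, {"grip": 0.86, "travel": [0, 0, 0], "delta_rot": [0, 0, 0]}]'

```text
t: 8.37
position: [0.5609, -0.2121, 0.1194]
orientation: [0.003, 0.591, 0.807, 0.001]
contact_force: [1.7, -0.4, 0.5]
opening: 0.141
```

Run:
```python
from h import *
w=capture("wrist")["color"];s=capture("scene")["color"][140:290,200:440]
cv2.imwrite("pics/d.png",np.hstack([cv2.resize(w,(480,300)),cv2.resize(s,(320,300))])[:,:,::-1]);print(r.sense()["position"])
```

```text
[ 0.55923384 -0.21228089  0.11537721]
```

View pics/d.png

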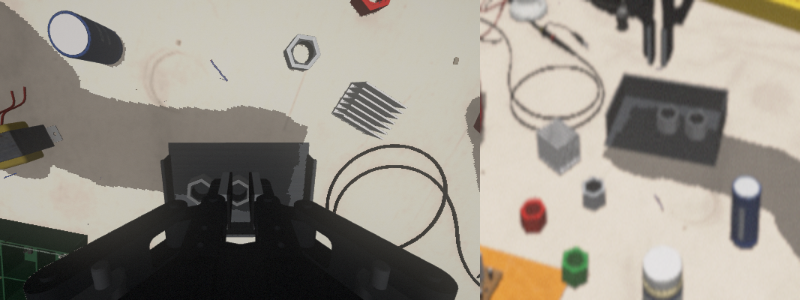

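play_rows --deltas '[{"grip": 0.86, "travel": [0.0018, 0.0193, 0], "delta_rot": [0, 0, 0]}, {"grip": 0.86, "travel": [0.0018, 0.0193, 0], "delta_rot": [0, 0, 0]}, {"grip": 0.86, "travel": [0.0018, 0.0193, 0], "delta_rot": [0, 0, 0]}, {"grip": 0.86, "travel": [0.0018, 0.0193, 0], "delta_rot": [0, 0, 0]}, {"grip": 0.86, "travel": [0.0018, 0.0193, 0], "delta_rot": [0, 0, 0]}, {"grip": 0.86, "travel": [0.0018, 0.0193, 0], "delta_rot": [0, 0, 0]}, {"grip": 0.86, "travel": [0.0018, 0.0193, 0], "delta_rot": [0, 0, 0]}, {"grip": 0.86, "travel": [0.0018, 0.0193, 0], "delta_rot": [0, 0, 0]}, {"grip": 0.86, "travel": [0, 0, 0], "delta_rot": [0, 0, 0]}, {"grip": 0.86, "travel": [0, 0, -0.02], "delta_rot": [0, 0, 0]}, {"grip": 0.86, "travel": [0, 0, 0], "delta_rot": [0, 0, 0]}]'

```text
t: 9.38
position: [0.5714, -0.0583, 0.0912]
orientation: [-0.002, 0.591, 0.807, -0.001]
contact_force: [-0.4, -1.4, -1.3]
opening: 0.137
```

play_rows --deltas '[{"grip": 0.86, "travel": [0.001, 0, -0.022], "delta_rot": [0, 0, 0]}, {"grip": 0.86, "travel": [0.001, 0, -0.022], "delta_rot": [0, 0, 0]}, {"grip": 0.86, "travel": [0, 0, -0.021], "delta_rot": [0, 0, 0]}, {"grip": 0.86, "travel": [0, 0, 0], "delta_rot": [0, 0, 0]}, {"grip": 0.86, "travel": [0.0021, -0.0093, 0], "delta_rot": [0, 0, 0]}, {"grip": 0.86, "travel": [0.0021, -0.0093, 0], "delta_rot": [0, 0, 0]}, {"grip": 0.86, "travel": [0.0021, -0.0093, 0], "delta_rot": [0, 0, 0]}, {"grip": 0.86, "travel": [0.0021, -0.0093, 0], "delta_rot": [0, 0, 0]}, {"grip": 0.86, "travel": [0.0021, -0.0093, 0], "delta_rot": [0, 0, 0]}, {"grip": 0.86, "travel": [0.0021, -0.0093, 0], "delta_rot": [0, 0, 0]}, {"grip": 0.86, "travel": [0.0021, -0.0093, 0], "delta_rot": [0, 0, 0]}, {"grip": 0.86, "travel": [0.0021, -0.0093, 0], "delta_rot": [0, 0, 0]}]'

```text
t: 10.38
position: [0.5924, -0.1346, 0.0295]
orientation: [0.0, 0.591, 0.806, 0.0]
contact_force: [0.1, -0.6, 0.4]
opening: 0.138
```

play_rows --deltas '[{"grip": 0.86, "travel": [0.0021, -0.0093, 0], "delta_rot": [0, 0, 0]}, {"grip": 0.86, "travel": [0.0021, -0.0093, 0], "delta_rot": [0, 0, 0]}, {"grip": 0.86, "travel": [0.0021, -0.0093, 0], "delta_rot": [0, 0, 0]}, {"grip": 0.86, "travel": [0.0021, -0.0093, 0], "delta_rot": [0, 0, 0]}, {"grip": 0.86, "travel": [0.0021, -0.0093, 0], "delta_rot": [0, 0, 0]}, {"grip": 0.86, "travel": [0.0021, -0.0093, 0], "delta_rot": [0, 0, 0]}, {"grip": 0.86, "travel": [0.0021, -0.0093, 0], "delta_rot": [0, 0, 0]}, {"grip": 0.86, "travel": [0.0021, -0.0093, 0], "delta_rot": [0, 0, 0]}, {"grip": 0.86, "travel": [0.0021, -0.0093, 0], "delta_rot": [0, 0, 0]}, {"grip": 0.86, "travel": [0, 0, 0], "delta_rot": [0, 0, 0]}, {"grip": 0.86, "travel": [-0.003, 0.0095, 0], "delta_rot": [0, 0, 0]}, {"grip": 0.86, "travel": [-0.003, 0.0095, 0], "delta_rot": [0, 0, 0]}, {"grip": 0.86, "travel": [0, 0, 0.025], "delta_rot": [0, 0, 0]}, {"grip": 0.86, "travel": [0, 0, 0.03], "delta_rot": [0, 0, 0]}, {"grip": 0.86, "travel": [0, 0, 0.03], "delta_rot": [0, 0, 0]}, {"grip": 0.86, "travel": [0, 0, 0.03], "delta_rot": [0, 0, 0]}, {"grip": 0.86, "travel": [-0.03, 0.02, 0.03], "delta_rot": [0, 0, 0]}, {"grip": 0.86, "travel": [-0.03, 0.03, 0.03], "delta_rot": [0, 0, 0]}, {"grip": 0.86, "travel": [-0.03, 0.03, 0], "delta_rot": [0, 0, 0]}, {"grip": 0.86, "travel": [-0.03, 0.03, 0], "delta_rot": [0, 0, 0]}]'

```text
t: 12.05
position: [0.494, -0.0953, 0.196]
orientation: [0.001, 0.591, 0.807, 0.0]
contact_force: [1.4, 1.1, -0.2]
opening: 0.143
```

play_rows --deltas '[{"grip": 0.86, "travel": [0, 0.03, 0], "delta_rot": [0, 0, 0]}, {"grip": 0.86, "travel": [0, 0.03, 0], "delta_rot": [0, 0, 0]}, {"grip": 0.86, "travel": [0, 0.03, 0], "delta_rot": [0, 0, 0]}, {"grip": 0.86, "travel": [0, 0.03, 0], "delta_rot": [0, 0, 0]}, {"grip": 0.86, "travel": [0, 0, 0], "delta_rot": [0, 0, 0]}, {"grip": 0.86, "travel": [0, 0, 0], "delta_rot": [0, 0, 0]}]'

```text
t: 12.55
position: [0.4946, 0.0251, 0.1951]
orientation: [-0.0, 0.589, 0.808, 0.0]
contact_force: [-0.2, -0.3, -0.4]
opening: 0.137
```

Run:
```python
from h import *
t=capture("top")["color"][130:330,235:445];s=capture("scene")["color"][140:290,200:440]
cv2.imwrite("pics/e.png",np.hstack([cv2.resize(t,(420,400)),cv2.resize(s,(380,400))])[:,:,::-1]);print(r.sense()["position"])
```

```text
[0.49491493 0.02260259 0.1949187 ]
```

View pics/e.png

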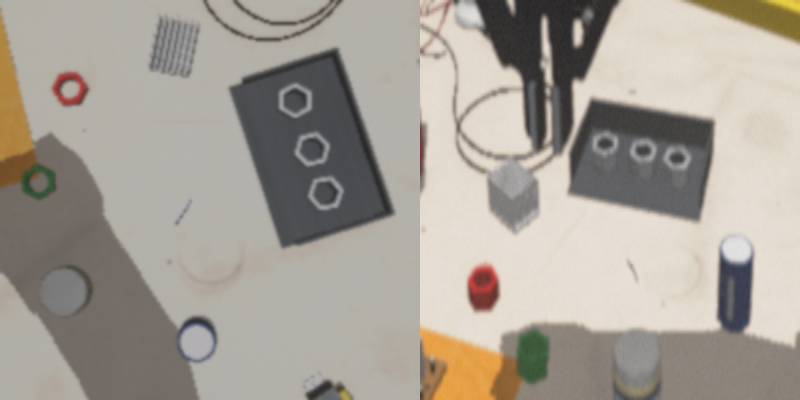

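All three nuts lie in the middle of the tray, at crop pixels (295,100), (312,149) and (326,193). The heat sink, jar and capacitor look unmoved, so I'm handing in.

Run:
```python
from h import *
c=capture("top");M=np.array([.5585,-.2115])
for p in[(295,100),(312,149),(326,193)]:
    q=ray(c,(235+p[0]/2,130+p[1]/2),.018)[:2]-M;print(np.round([q@[.953,.301],q@[-.301,.953]],3))
for n,p,z in[("hs",(175,46),.029),("jar",(65,291),.036),("cap",(197,340),.05)]:print(n,np.round(ray(c,(235+p[0]/2,130+p[1]/2),z),3))
print(r.finish_job())
```

```text
[ 0.047 -0.052]
[-0.002 -0.052]
[-0.046 -0.051]
hs [ 0.67  -0.133  0.029]
jar [ 0.44  -0.031  0.036]
cap [ 0.398 -0.152  0.05 ]
the job is handed in; nothing more can be done
None
```

I pushed all three nuts into the catch tray, one at a time, with the nearly closed fingertips. Then I lifted the arm clear and handed the job in at about 12.7 s. `finish_job` returned no verdict.

My last check, from the top camera, measured against the tray frame:

| Nut | x along the mouth | Behind the front edge |
|---|---|---|
| nut_1 | +47 mm | 52 mm |
| nut_2 | −2 mm | 52 mm |
| nut_3 | −46 mm | 51 mm |

All three are inside the ±80 mm walls and past the 15 mm minimum. The heat sink, flux jar and capacitor measured within about 2 mm of where they started. In the last picture the red and green look-alikes appeared to be where they started. None of the checks failed or disagreed. I did not measure whether the nuts were at rest, but the pushes were slow and the arm was clear for over a second before the last picture.

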